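Slide a door panel round the glue-up and home into its frame

TASK

Fit the loose pale oak panel into the half-assembled dark door frame: slide it flat along the bench, round the clamped glue-up and past the drill-bit block and dowel tray without it or you touching any of them, and into the grooves of the two rails until it beds against the stile at the inner end. The stile is only dry-fitted and stands a little off the rails, so feel for it: press the panel home steadily with about 10 N, never as much as 20, or you drive the stile off. Leave the glue bottle, mallet and spare stile alone.

Things in the scene. Friction and masses are not known exactly. Their poses are not given: they have to be found in the camera images.
- panel: Loose pale oak door panel, about 0.3 kg, flat on the bench; too wide to grip: push it by its edges. Body 110 (x) x 140 (y) x 22 mm, corners eased 5 mm; a tongue (7.5 to 14.5 mm above the bench) sticks out 8 mm from the long edges and 12 mm from the ends: 126 x 164 mm overall. Origin: centre of the underside. y runs along its length, the way it enters the frame; both ends are alike.
- frame: Fixed dark frame, open toward its +y. Rails along y (y = 0 to 140 mm, 22 thick) 114 mm apart inside: 2 mm play each side. Cleats reach to x = +-130. Origin: on the bench, midway, at the rails' inner end. A dry-fitted stile lies across that end, its inner edge at y = 0 to -14: felt, not given; slips at 25 N. The panel enters along -y; home: x = 0, y = 56 to 70, rear tongue end y = 138 to 152.
- glueup: Fixed fresh glue-up on the robot's side of the way, between panel and frame: two wooden strips 110 mm long (y = -55 to 55), 44 mm high, in two red-jawed clamps, steel bars on top (57 mm high). Jaws reach to x = +32 mm; clamp handles point to -x and reach to x = -150 mm. Origin: on the bench.
- bitblock: Fixed wooden block of drill bits on the far side of the way: 56 mm (x) by 120 mm (y), 30 mm high, upright bits to 70 mm. Origin: centre of the underside. It may change places with the dowel tray.
- doweltray: Fixed green tray of dowels on the far side of the way: 56 mm (x) by 120 mm (y), 42 mm high. Origin: centre of the underside.
- glue: Bystander: loose white glue bottle with an orange cap, 54 mm across, 150 mm high, on the robot's side of the frame. Origin: centre of the underside.
- stile2: Bystander: loose spare dark stile, 244 x 45 x 22 mm, lying to the right of the frame. Origin: centre of the underside, x along its length.
- mallet: Bystander: loose wooden mallet, head 110 x 60 x 70 mm, handle 230 mm along its y. Origin: under the centre of the head.

How it is judged:
On the way, in this order (a step that is already met when the one before it is completed fails the run):
1. the panel has been slid round to the mouth and its leading end is at least 20 mm into the rails (y of panel in the frame of frame below 0.19 m and x of panel in the frame of frame between -0.005 and 0.005 m), for 0.05 s.
2. the panel, in line and as deep as the stile allows, stands still pressed against the frame with more than 5 N for a quarter of a second (contact force between panel and frame above 5 N and linear speed of panel below 0.004 m/s and y of panel in the frame of frame between 0.053 and 0.0725 m and x of panel in the frame of frame between -0.004 and 0.004 m and angle between the y axis of panel and the y axis of frame, either way round below 0.04 rad), for 0.25 s.
At the end, for the whole second after the job is handed in: The panel, after being pressed against the stile, lies at rest in the grooves, flat on the bench, at the depth where the stile can stand (centre 53 to 72.5 mm from the rails' inner end), centred between the rails within 4 mm and 0.04 rad (y of panel in the frame of frame between 0.053 and 0.0725 m and x of panel in the frame of frame between -0.004 and 0.004 m and angle between the y axis of panel and the y axis of frame, either way round below 0.04 rad and height (world z) of panel below 0.004 m and linear speed of panel below 0.01 m/s); the robot touches nothing.
It fails at once if the glue-up is touched by the panel or the robot (contact force between glueup and anything else above 0.5 N).
It fails at once if the bit block or the dowel tray is touched by the panel or the robot (contact force between any of bitblock, doweltray and anything else above 0.5 N).
It fails at once if the panel is forced against the frame or its stile with 20 N or more (contact force between panel and frame above 20 N).
It fails at once if the panel is lifted or tipped off the bench (height (world z) of panel above 0.012 m or angle between panel's own z axis and vertical above 0.12 rad).
It fails at once if the glue bottle, spare stile or mallet is moved more than 12 mm (distance of any of glue, stile2, mallet from where it was at the start of the episode above 0.012 m).
It also fails if it takes over 67 s, if anything falls off the work surface, if the arm or the gripper's body presses on something with over 40 N, if the wrist force passes 120 N, or if a joint passes its speed limit or range.

ROBOT

A 6-joint arm with a two-finger parallel gripper is mounted at the origin on the work surface. World frame = base frame: x ahead of the robot, y to its left, z up, the work surface at z = 0. Lengths are in m, angles in rad, forces in N, time in s.
With the tool pointing down it reaches from about 0.3 to 0.75 m from the base axis. Payload 8.5 kg.
Tool frame: the origin (TCP) lies at the very end of the fingers, on their centre line; the grasp point (between the pads) lies 19 mm behind it; z points along the fingers, y is the line along which they close (so a half turn about z gives the same grasp; the last joint's range is limited). The gripper opens to 85 mm and grips with 20 to 120 N. Pads are 22 mm wide; open, the fingers measure 114 mm over their backs; the gripper's body (76 mm by 85 mm) begins 54 mm behind the grasp point. The pads swing forward as they close: fully open they stand 13 mm farther back than shut.
Start: joints at [1.071, 0.381, 1.297, -0, 1.464, -0.215], TCP at [0.155, 0.528, 0.231] pointing down, gripper open.
Joint ranges: [-3.11, 3.11], [-0.89, 2.33], [0.22, 2.48], [-1.42, 4.56], [0.17, 2.85], [-2.88, 2.88]. Speed limits (rad/s): [2.39, 2.39, 3.14, 3.14, 3.14, 3.14].

INTERFACE

Orientations are given as a 3x3 rotation matrix whose columns are the frame's x, y, z axes.
In Python, from cell import bot gives the robot as it stands. The module is installed in compiled form; this text tells all that it offers.
- The arm moves only by the tool step_arm, never from a script. Its argument "rows" is a list of rows, each an object with "delta_pos": the shift along the world's x, y, z in cm, a list of three; "dr": the turn, a rotation vector about the world's x, y, z in rad, a list of three. In form: [{"delta_pos": [tx, ty, tz], "dr": [wx, wy, wz]}, ...]. A call has 1 to 5 rows; each row shifts and turns the commanded pose from where the row before left it; what a row does not reach is not made up. A row lasts 1/12 s, in which the tool goes at most 41.7 mm and 7.16 degrees, less where a joint would pass 70% of its speed; a pose out of reach is approached as far as the arm can. A call is refused whole if a number of a shift passes 4.17 or a number of a turn 0.125, either way. A call with a gripper value outside its range is refused whole. "fingers" is the finger opening in cm, from 0 to 8.54, set as the call begins (left out, the last holds). The fingers move at their own pace and stop on an object; "newtons" is the grip in N (left out, the last holds). Time passes only in rows, so rows that do not move let the fingers close. It gives the time, the measured TCP pose, the force, the opening and the grip force at its end, in the units of the state.
- bot.get_state(): the state, without advancing time (a new reading comes with each control period).
- bot.get_image(name): name is "scene" or "side" or "wrist"; returns the picture (480x640x3 uint8, red, green, blue); there is no depth.
- bot.camera_params(name): a dict with "K" (3x3 intrinsics, pixels), "k1" (the pictures are not rectified: a ray, as slopes to the right and down, at radius r is drawn at 1 + k1 r^2 times it, then the intrinsics apply), "rvec" (rotation vector, rad) and "tvec" (3), from world to camera coordinates, as OpenCV has them; the wrist camera has in their place "mount" (4x4, takes a point from camera to tool coordinates, whose origin is the TCP and whose axes are the flange's). Camera axes: x right, y down, z forward; pixel columns grow to the right and rows downward; lengths in m; the calibration is good to about 2 mm. A picture is of the moment at which its call begins: read the wrist's pose just before it. camera_params takes no time and is no camera call.
- bot.sign_off(): hands the job in; it is judged then, once.
The state is a dict: "time": time; "joints": joint angles; "qd": joint speeds; "joint_torque": joint torques, N m; "eef_pos": TCP position; "ee_rot": TCP orientation; "wrist_force": force on the tool from outside, world axes, zero at the start; "torque": the same for the moment, N m; "grip_width": finger opening in m; "grip_force": force on a finger pad.
Only numpy, scipy, OpenCV 4.12 (cv2) and the standard library are available. Lean on these libraries where they do the work, as an engineer would, in place of code of your own. Each camera call takes 0.05 s, during which the arm holds its last target. There are 200 camera calls.

## Working session

There is one attempt and no reset: what is moved stays moved. The work goes in short steps, Python scripts to look and compute and a tool call to move; the robot and the scene stay as the last step left them, time stands still between calls to the robot, and variables do not carry over. Pictures are saved under pics/ and viewed, at most 13 in all, crops included, and the job is handed in when it is done.

Besides the shell and the picture viewer there is one more tool, called after "Emit:" by a JSON object that holds its "op" and its "data", one argument or row to a line. step_arm: Moves the arm, as the interface text tells. Its arguments: {"type":"object","properties":{"rows":{"type":"array","items":{"type":"object","properties":{"delta_pos":{"type":"array","items":{"type":"number"}},"dr":{"type":"array","items":{"type":"number"}}}}},"fingers":{"type":"number"},"newtons":{"type":"number"}},"required":["rows"]}

```bash
mkdir -p pics; cat > h.py <<'E'
import numpy as np, cv2
from cell import bot
def cam(n):
    p=bot.camera_params(n);K=np.array(p['K'],float)
    if 'rvec' in p:
        R=cv2.Rodrigues(np.array(p['rvec'],float))[0];t=np.array(p['tvec'],float).ravel()
        return K,p['k1'],R.T,-R.T@t
    s=bot.get_state();M=np.array(p['mount']);R=np.array(s['ee_rot'])
    return K,p['k1'],R@M[:3,:3],R@M[:3,3]+np.array(s['eef_pos'])
def ray(c,uv):
    K,k1,R,o=c
    d=np.linalg.solve(K,np.c_[np.atleast_2d(uv),np.ones(len(np.atleast_2d(uv)))].T).T[:,:2]
    u=d.copy()
    for _ in range(20): u=d/(1+k1*(u**2).sum(1,keepdims=True))
    return np.c_[u,np.ones(len(u))]@R.T,o
def onz(c,uv,z):
    d,o=ray(c,uv); return (o+d*((z-o[2])/d[:,2:]))[:,:2]
def proj(c,P):
    K,k1,R,o=c
    q=(np.atleast_2d(P)-o)@R; s=q[:,:2]/q[:,2:]; s=s*(1+k1*(s**2).sum(1,keepdims=True))
    return s@K[:2,:2].T+K[:2,2]
def snap(n,f):
    c=cam(n);im=cv2.cvtColor(np.array(bot.get_image(n)),cv2.COLOR_RGB2BGR);cv2.imwrite('pics/'+f,im);return c,im
E
python3 - <<'E'
from h import *
for n in('scene','side'):
    c,im=snap(n,n+'0.png');print(n,c[3],c[0].tolist(),c[1],c[2].tolist())
print(bot.get_state())
E
```

```text
scene [ 1.18051614 -0.09776638  0.96739014] [[467.39120249457784, 0.0, 313.2563509470622], [0.0, 467.39120249457784, 238.44724803662217], [0.0, 0.0, 1.0]] -0.04989410442505886 [[0.20057372375237525, 0.8078584341660675, -0.5541975565507795], [0.97966242275609, -0.16214148513200066, 0.11820184532762784], [0.005631942806248014, -0.5666347052078067, -0.8239498723067374]]
side [-0.07714296 -0.67682739  0.89903427] [[506.86758174094655, 0.0, 315.30594049142195], [0.0, 506.86758174094655, 234.258232252745], [0.0, 0.0, 1.0]] -0.08835844497266535 [[0.7610835433877237, -0.4306041974960383, 0.48511015767883137], [-0.6485695454546124, -0.5172326303902639, 0.558415571745959], [0.01045871374429766, -0.7396285764884708, -0.6729340117340283]]
{'time': 0.1, 'joints': array([ 1.07073967e+00,  3.81123346e-01,  1.29818143e+00,  9.05238530e-06,
        1.46359306e+00, -2.15270339e-01]), 'qd': array([ 0.00038501, -0.00197548, -0.00429357,  0.00144642, -0.00041654,
       -0.00117293]), 'joint_torque': array([ 2.36683882e-03, -4.49219728e+01, -2.31656635e+01, -2.67667674e-04,
        3.63737359e-03, -2.93950984e-05]), 'eef_pos': array([0.15437679, 0.52761117, 0.23077754]), 'ee_rot': array([[-9.59721343e-01,  2.80952917e-01, -6.33702124e-04],
       [ 2.80953484e-01,  9.59720708e-01, -1.14105637e-03],
       [ 2.87593936e-04, -1.27313697e-03, -9.99999148e-01]]), 'wrist_force': array([-0.45371042, -0.87042227,  0.45850819]), 'torque': array([-0.06727475,  0.02438161,  0.03304591]), 'grip_force': 0.0, 'grip_width': 0.08543375130466704}
```

View pics/scene0.png

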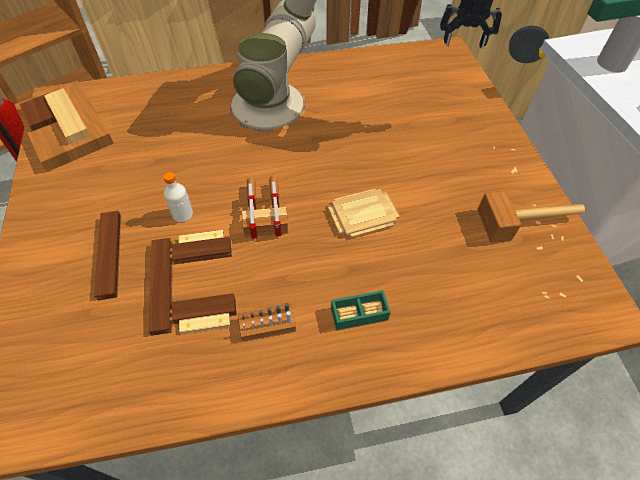

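View pics/side0.png

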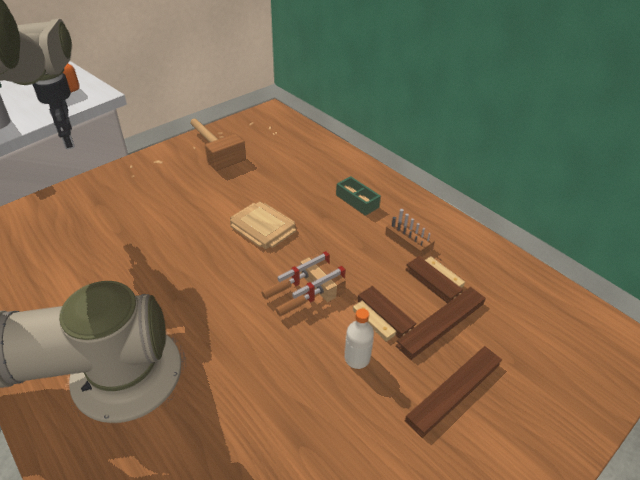

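The scene shows the frame at left (stile (160,285), rails (200,248) and (203,308)), the glue-up at (264,210), the panel at (363,212), the bit block at (267,318) and the tray at (360,308). The side view agrees. I'll enlarge the working area next.

```bash
python3 - <<'E'
from h import *
im=cv2.imread('pics/scene0.png')[160:350,140:405]
cv2.imwrite('pics/z1.png',cv2.resize(im,None,fx=3,fy=3,interpolation=cv2.INTER_CUBIC))
im=cv2.imread('pics/side0.png')[165:360,225:490]
cv2.imwrite('pics/z2.png',cv2.resize(im,None,fx=3,fy=3,interpolation=cv2.INTER_CUBIC))
E
```

```text
(no output)
```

View pics/z1.png

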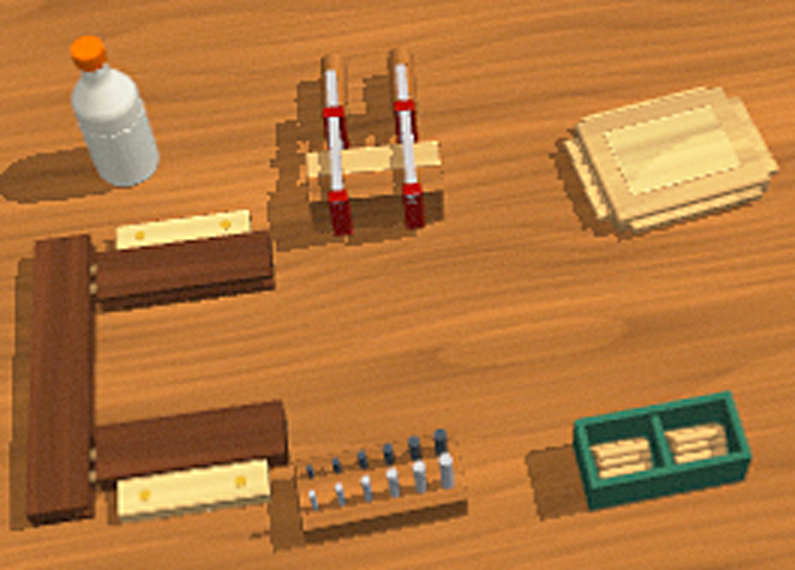

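View pics/z2.png

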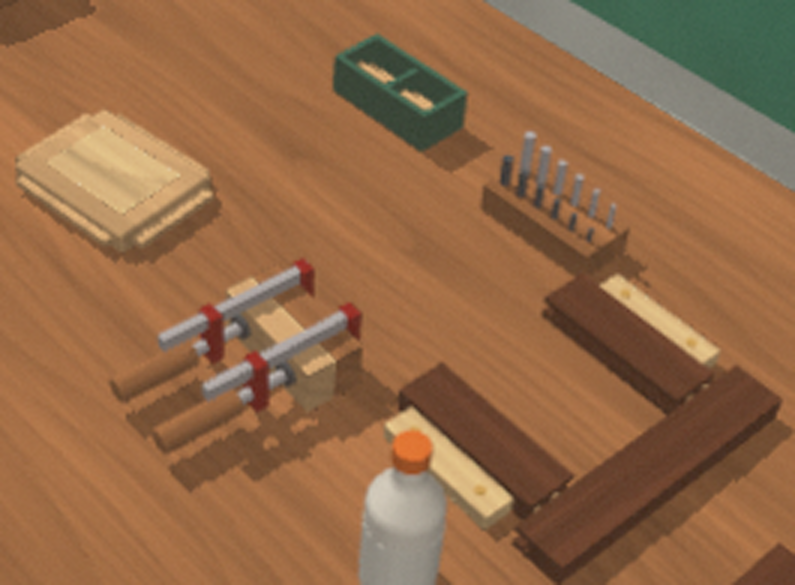

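The crops show clear rail top edges, panel top corners, tray and jaw ends. I'll turn those into points and check them against the given sizes.

```bash
python3 - <<'E'
from h import *
np.set_printoptions(precision=4,suppress=True)
S=cam('scene');D=cam('side')
s=lambda l:np.array(l)/3+[140,160]
d=lambda l:np.array(l)/3+[225,165]
def sh(n,a):print(n,a.tolist() if 0 else a.round(4).tolist())
sh('far rail inner S',onz(S,s([(96,432),(283,402)]),.022))
sh('far rail inner D',onz(D,d([(546,302),(680,408)]),.022))
sh('near rail inner D',onz(D,d([(440,366),(570,475)]),.022))
sh('near rail outer/mouth S',onz(S,s([(97,250),(269,233),(272,262)]),.022))
sh('panel S tl,tr,br,bl',onz(S,s([(571,126),(722,88),(777,165),(617,222)]),.022))
sh('panel D',onz(D,d([(17,165),(100,112),(213,187),(120,246)]),.022))
sh('jaws top S',onz(S,s([(330,193),(348,193),(403,185),(422,185)]),.05))
sh('jaws D',onz(D,d([(295,263),(313,268),(342,307),(360,312)]),.057))
sh('strip top S',onz(S,s([(307,155),(439,143),(441,168),(308,180)]),.044))
sh('tray S',onz(S,s([(574,420),(733,393),(748,452),(590,487)]),.042))
sh('tray D',onz(D,d([(335,60),(376,37),(466,95),(422,122)]),.042))
sh('bit S',onz(S,s([(297,463),(462,440),(466,500),(305,530)]),.030))
sh('bit D',onz(D,d([(483,190),(587,258),(628,230)]),.030))
sh('glue',onz(S,s([(125,180)]),.0))
E
```

```text
far rail inner S [[0.6573, -0.3091], [0.6594, -0.1686]]
far rail inner D [[0.6524, -0.1771], [0.647, -0.3185]]
near rail inner D [[0.5377, -0.1707], [0.5351, -0.3064]]
near rail outer/mouth S [[0.4911, -0.3027], [0.5019, -0.1632], [0.5309, -0.1637]]
panel S tl,tr,br,bl [[0.4409, 0.1043], [0.4249, 0.245], [0.5166, 0.2669], [0.5473, 0.1191]]
panel D [[0.419, 0.2374], [0.5191, 0.2514], [0.5338, 0.1036], [0.4277, 0.0954]]
jaws top S [[0.4924, -0.1087], [0.4952, -0.0944], [0.496, -0.0494], [0.4991, -0.0342]]
jaws D [[0.5024, -0.0397], [0.5096, -0.0531], [0.4984, -0.0993], [0.5054, -0.1121]]
strip top S [[0.4451, -0.1226], [0.4542, -0.0128], [0.4805, -0.0156], [0.4711, -0.1248]]
tray S [[0.7274, 0.041], [0.7291, 0.1622], [0.7778, 0.1592], [0.7817, 0.0404]]
tray D [[0.7208, 0.1528], [0.7758, 0.155], [0.7775, 0.0368], [0.7187, 0.0347]]
bit S [[0.7158, -0.1634], [0.7212, -0.0419], [0.7687, -0.0475], [0.7689, -0.1638]]
bit D [[0.7049, -0.0555], [0.7099, -0.1695], [0.7626, -0.1695]]
glue [[0.4061, -0.2812]]
```

Emit:
{"op": "step_arm", "data": {
  "rows": [
    {"delta_pos": [1.86,-3.38,0],"dr": [0,0,0.0264]},
    {"delta_pos": [1.86,-3.38,0],"dr": [0,0,0.0264]},
    {"delta_pos": [1.86,-3.38,0],"dr": [0,0,0.0264]},
    {"delta_pos": [1.86,-3.38,0],"dr": [0,0,0.0264]},
    {"delta_pos": [1.86,-3.38,0],"dr": [0,0,0.0264]}
  ]
}}

```text
time: 0.52
eef_pos: [0.2477, 0.3572, 0.2311]
ee_rot: [[-0.989, 0.15, -0.0], [0.15, 0.989, -0.0], [0.0, -0.0, -1.0]]
wrist_force: [1.0, 0.4, 0.1]
grip_width: 0.0851
grip_force: 0.0
```

Emit:
{"op": "step_arm", "data": {
  "rows": [
    {"delta_pos": [1.86,-3.38,0],"dr": [0,0,0.0264]},
    {"delta_pos": [1.86,-3.38,0],"dr": [0,0,0.0264]},
    {"delta_pos": [1.86,-3.38,0],"dr": [0,0,0.0264]},
    {"delta_pos": [1.86,-3.38,0],"dr": [0,0,0.0264]},
    {"delta_pos": [1.86,-3.38,0],"dr": [0,0,0.0264]}
  ]
}}

```text
time: 0.93
eef_pos: [0.3408, 0.1881, 0.2313]
ee_rot: [[-1.0, 0.019, -0.0], [0.019, 1.0, 0.0], [0.0, 0.0, -1.0]]
wrist_force: [0.4, 0.5, -0.4]
grip_width: 0.0856
grip_force: 0.0
```

Emit:
{"op": "step_arm", "data": {
  "rows": [
    {"delta_pos": [0,0,0],"dr": [0,0,0]},
    {"delta_pos": [0,0,0],"dr": [0,0,0]}
  ]
}}

```text
time: 1.1
eef_pos: [0.3412, 0.1884, 0.2311]
ee_rot: [[-1.0, 0.025, -0.001], [0.025, 1.0, -0.0], [0.001, -0.0, -1.0]]
wrist_force: [0.2, 0.7, -0.6]
grip_width: 0.0854
grip_force: 0.0
```

```bash
python3 - <<'E'
from h import *
c,im=snap('wrist','w1.png');print(c[0],c[1],c[3]);print(bot.get_state()['eef_pos'],bot.get_state()['ee_rot'])
E
```

```text
[[360.05824774   0.         313.53587883]
 [  0.         360.05824774 233.0185054 ]
 [  0.           0.           1.        ]] -0.07250419424076954 [0.25815545 0.19036416 0.37476288]
[0.34050924 0.18947194 0.23113767] [[-9.99733672e-01  2.30661837e-02 -7.31766345e-04]
 [ 2.30660935e-02  9.99733934e-01  1.31420106e-04]
 [ 7.34603007e-04  1.14506114e-04 -9.99999724e-01]]
```

View pics/w1.png

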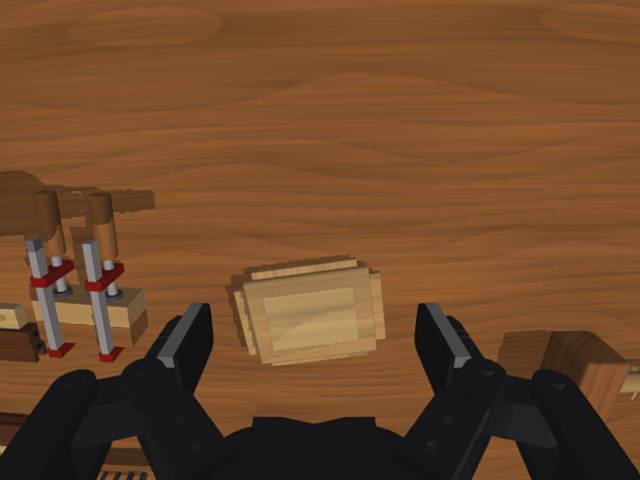

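The wrist view shows the panel top with corners near (243,281), (367,267), (377,347) and (262,363). The glue-up jaw ends are at (62,350) and (110,355).

```bash
cat >> h.py <<'E'
def panel(c,im,roi):
    "pale panel silhouette in roi -> min-area rect cast on z=.011 (tongue mid)"
    x0,y0,x1,y1=roi
    hsv=cv2.cvtColor(im[y0:y1,x0:x1],cv2.COLOR_BGR2HSV)
    m=((hsv[...,1]<150)&(hsv[...,2]>105)).astype(np.uint8)
    m=cv2.morphologyEx(m,cv2.MORPH_OPEN,np.ones((3,3)))
    k=max(cv2.findContours(m,0,2)[0],key=cv2.contourArea)[:,0]+[x0,y0]
    return cv2.minAreaRect((onz(c,k.astype(float),.018)*1000).astype(np.float32)),k
E
python3 - <<'E'
from h import *
im=cv2.imread('pics/w1.png');c=cam('wrist')
r,k=panel(c,im,(220,240,400,380));print(r,k.min(0),k.max(0),cv2.contourArea(k))
print(onz(c,[(243,281),(367,267),(377,347),(262,363)],.022))
print(onz(c,[(236,291),(384,335)],.0145),onz(c,[(250,272),(355,260)],.0145),onz(c,[(62,350),(110,355)],.05))
print(proj(c,[(.34,.19,.231)]))
hsv=cv2.cvtColor(im,cv2.COLOR_BGR2HSV);print(hsv[310,310],hsv[290,255],hsv[230,300],hsv[264,340])
E
```

```text
((483.43487548828125, 184.23558044433594), (115.13111877441406, 164.05975341796875), 6.997723579406738) [234 267] [385 365] 11654.5
[[0.43062087 0.11069111]
 [0.41704771 0.24510238]
 [0.52008364 0.25984371]
 [0.53976733 0.12339318]]
[[0.44660266 0.09993998]
 [0.50889784 0.26891463]] [[0.4234866  0.1177057 ]
 [0.41179782 0.23295948]] [[ 0.50078228 -0.09858334]
 [ 0.50654571 -0.04203492]]
[[314.79930188 303.45088919]]
[ 18 118 158] [ 17 128 152] [ 13 169 133] [ 16 128 173]
```

Emit:
{"op": "step_arm", "data": {
  "rows": [
    {"delta_pos": [0.5,-0.1,-4],"dr": [0,0,0]},
    {"delta_pos": [0.5,-0.1,-4],"dr": [0,0,0]},
    {"delta_pos": [0.5,-0.1,-4],"dr": [0,0,0]},
    {"delta_pos": [0.5,-0.1,-4],"dr": [0,0,0]},
    {"delta_pos": [0.4,0,-4],"dr": [0,0,0]}
  ],
  "fingers": 6
}}

```text
time: 1.57
eef_pos: [0.3639, 0.1872, 0.0299]
ee_rot: [[-1.0, 0.018, 0.001], [0.018, 1.0, 0.0], [-0.001, 0.0, -1.0]]
wrist_force: [1.7, 0.7, -0.1]
grip_width: 0.0598
grip_force: 0.0
```

Emit:
{"op": "step_arm", "data": {
  "rows": [
    {"delta_pos": [0,0,-1.5],"dr": [0,0,0]},
    {"delta_pos": [0,0,-0.4],"dr": [0,0,0]},
    {"delta_pos": [0,0,0],"dr": [0,0,0]}
  ]
}}

```text
time: 1.82
eef_pos: [0.3636, 0.1868, 0.0117]
ee_rot: [[-1.0, 0.019, -0.002], [0.019, 1.0, -0.0], [0.002, -0.0, -1.0]]
wrist_force: [-0.2, 0.2, 1.3]
grip_width: 0.06
grip_force: 0.0
```

Emit:
{"op": "step_arm", "data": {
  "rows": [
    {"delta_pos": [0,0,-0.4],"dr": [0,0,0]},
    {"delta_pos": [0,0,-0.3],"dr": [0,0,0]},
    {"delta_pos": [0,0,0],"dr": [0,0,0]}
  ]
}}

```text
time: 2.07
eef_pos: [0.3648, 0.1862, 0.0059]
ee_rot: [[-1.0, 0.02, 0.002], [0.02, 1.0, 0.0], [-0.002, 0.0, -1.0]]
wrist_force: [-0.9, -0.1, -0.2]
grip_width: 0.0599
grip_force: 0.0
```

Emit:
{"op": "step_arm", "data": {
  "rows": [
    {"delta_pos": [0,0,-0.2],"dr": [0,0,0]},
    {"delta_pos": [0,0,0],"dr": [0,0,0]}
  ]
}}

```text
time: 2.23
eef_pos: [0.3647, 0.1859, 0.0036]
ee_rot: [[-1.0, 0.021, 0.001], [0.021, 1.0, 0.0], [-0.001, 0.0, -1.0]]
wrist_force: [-0.0, -0.0, 0.1]
grip_width: 0.0601
grip_force: 0.0
```

```bash
python3 - <<'E'
from h import *
c,im=snap('side','s1.png')
p=proj(c,[bot.get_state()['eef_pos']])[0];print(p,bot.get_state()['eef_pos'])
x,y=int(p[0]),int(p[1])
cv2.imwrite('pics/s1c.png',cv2.resize(im[max(0,y-70):y+60,max(0,x-60):x+90],None,fx=4,fy=4,interpolation=cv2.INTER_CUBIC))
E
```

```text
[224.76937251 244.30638707] [0.36465841 0.18585026 0.00363329]
```

View pics/s1c.png

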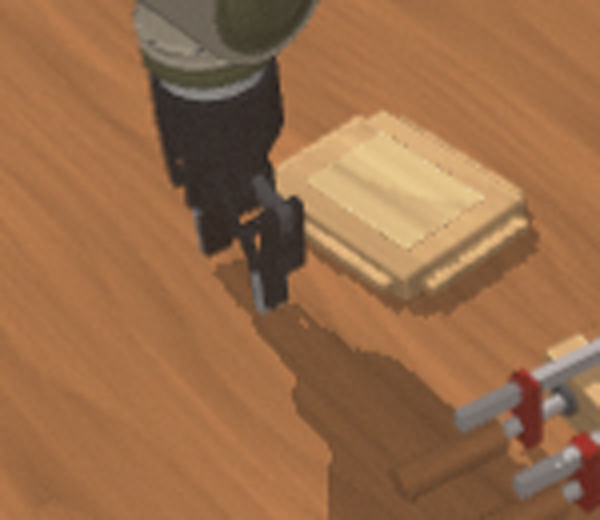

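Fingertips (about (265,305) in the crop) are just above the bench beside the panel edge, low enough for the tongue. Pushing +x.

Emit:
{"op": "step_arm", "data": {
  "rows": [
    {"delta_pos": [1.2,0,0],"dr": [0,0,0]},
    {"delta_pos": [1.0,0,0],"dr": [0,0,0]},
    {"delta_pos": [0.8,0,0],"dr": [0,0,0]},
    {"delta_pos": [0.8,0,0],"dr": [0,0,0]},
    {"delta_pos": [0.8,0,0],"dr": [0,0,0]}
  ]
}}

```text
time: 2.7
eef_pos: [0.4109, 0.1858, 0.0033]
ee_rot: [[-1.0, 0.021, -0.001], [0.021, 1.0, -0.0], [0.001, -0.0, -1.0]]
wrist_force: [-2.3, -0.1, 1.1]
grip_width: 0.0602
grip_force: 0.8
```

Emit:
{"op": "step_arm", "data": {
  "rows": [
    {"delta_pos": [0.8,0,0],"dr": [0,0,0]},
    {"delta_pos": [0.8,0,0],"dr": [0,0,0]},
    {"delta_pos": [0.8,0,0],"dr": [0,0,0]},
    {"delta_pos": [0.8,0,0],"dr": [0,0,0]},
    {"delta_pos": [0.8,0,0],"dr": [0,0,0]}
  ]
}}

```text
time: 3.12
eef_pos: [0.4512, 0.1858, 0.0032]
ee_rot: [[-1.0, 0.021, -0.0], [0.021, 1.0, -0.0], [0.0, -0.0, -1.0]]
wrist_force: [-1.5, -0.3, -0.2]
grip_width: 0.0602
grip_force: 0.7
```

Emit:
{"op": "step_arm", "data": {
  "rows": [
    {"delta_pos": [0.8,0,0],"dr": [0,0,0]},
    {"delta_pos": [0.8,0,0],"dr": [0,0,0]},
    {"delta_pos": [0.8,0,0],"dr": [0,0,0]},
    {"delta_pos": [0.8,0,0],"dr": [0,0,0]},
    {"delta_pos": [0.6,0,0],"dr": [0,0,0]}
  ]
}}

```text
time: 3.53
eef_pos: [0.4896, 0.1858, 0.0033]
ee_rot: [[-1.0, 0.021, 0.001], [0.021, 1.0, 0.0], [-0.001, 0.0, -1.0]]
wrist_force: [-1.0, 0.1, -0.4]
grip_width: 0.06
grip_force: 0.6
```

```bash
python3 - <<'E'
from h import *
for n,roi in(('scene',(300,170,430,275)),('side',(220,190,330,265))):
    c,im=snap(n,n+'2.png');r,k=panel(c,im,roi);print(n,r,k.min(0),k.max(0))
    im=cv2.imread('pics/'+n+'0.png');r,k=panel(c,im,roi);print(n,r,k.min(0),k.max(0))
E
```

```text
scene ((567.214111328125, 171.8408660888672), (164.40089416503906, 129.69656372070312), 88.87147521972656) [333 215] [404 263]
scene ((486.0220642089844, 180.56094360351562), (129.4758758544922, 165.6663055419922), 6.850641250610352) [329 189] [398 236]
side ((496.4992980957031, 158.0636749267578), (295.4437255859375, 309.98175048828125), 50.217254638671875) [220 190] [329 264]
side ((495.8072814941406, 158.5930633544922), (295.4363708496094, 311.798095703125), 50.23184585571289) [220 190] [329 264]
```

Emit:
{"op": "step_arm", "data": {
  "rows": [
    {"delta_pos": [0.7,0,0],"dr": [0,0,0]},
    {"delta_pos": [0.7,0,0],"dr": [0,0,0]},
    {"delta_pos": [0.6,0,0],"dr": [0,0,0]},
    {"delta_pos": [0.5,0,0],"dr": [0,0,0]},
    {"delta_pos": [0.3,0,0],"dr": [0,0,0]}
  ]
}}

```text
time: 4.05
eef_pos: [0.5173, 0.1858, 0.0033]
ee_rot: [[-1.0, 0.021, 0.0], [0.021, 1.0, 0.0], [-0.0, 0.0, -1.0]]
wrist_force: [-2.5, 0.3, 0.7]
grip_width: 0.06
grip_force: 0.9
```

Emit:
{"op": "step_arm", "data": {
  "rows": [
    {"delta_pos": [0,0,0],"dr": [0,0,0]},
    {"delta_pos": [-2,0,0],"dr": [0,0,0]},
    {"delta_pos": [-1,0,3],"dr": [0,0,0]},
    {"delta_pos": [0,0,4],"dr": [0,0,0]},
    {"delta_pos": [0,0,4],"dr": [0,0,0]}
  ]
}}

```text
time: 4.47
eef_pos: [0.4854, 0.1858, 0.1143]
ee_rot: [[-1.0, 0.02, -0.002], [0.02, 1.0, -0.0], [0.002, -0.0, -1.0]]
wrist_force: [1.3, -0.1, -0.5]
grip_width: 0.0602
grip_force: 0.0
```

Emit:
{"op": "step_arm", "data": {
  "rows": [
    {"delta_pos": [0.8,-3.5,2],"dr": [0,0,0]},
    {"delta_pos": [0.8,-3.5,2],"dr": [0,0,0]},
    {"delta_pos": [0.8,-3.5,2],"dr": [0,0,0]},
    {"delta_pos": [0.8,-3.5,2],"dr": [0,0,0]},
    {"delta_pos": [0.8,-3.5,2],"dr": [0,0,0]}
  ]
}}

```text
time: 4.88
eef_pos: [0.5265, 0.0092, 0.2147]
ee_rot: [[-1.0, 0.021, 0.001], [0.021, 1.0, -0.0], [-0.001, -0.0, -1.0]]
wrist_force: [0.6, -0.1, -0.7]
grip_width: 0.0602
grip_force: 0.0
```

Emit:
{"op": "step_arm", "data": {
  "rows": [
    {"delta_pos": [0.4,-3.5,0],"dr": [0,0,0]},
    {"delta_pos": [0.4,-3.5,0],"dr": [0,0,0]},
    {"delta_pos": [0,0,0],"dr": [0,0,0]},
    {"delta_pos": [0,0,0],"dr": [0,0,0]}
  ],
  "fingers": 6
}}

```text
time: 5.22
eef_pos: [0.5345, -0.0607, 0.2132]
ee_rot: [[-1.0, 0.024, 0.0], [0.024, 1.0, -0.0], [-0.0, -0.0, -1.0]]
wrist_force: [0.3, 0.7, 0.4]
grip_width: 0.0602
grip_force: 0.0
```

```bash
python3 - <<'E'
from h import *
c,im=snap('wrist','w2.png');print(c[3],bot.get_state()['joints'])
import pickle;pickle.dump(c,open('w2.pkl','wb'))
c,im=snap('scene','scene3.png');r,k=panel(c,im,(310,190,430,290));print(r)
E
```

```text
[ 0.45134665 -0.05884852  0.35676308] [-3.31161799e-01  3.73071321e-01  1.36376385e+00  2.20058389e-04
  1.40495737e+00 -1.87997704e+00]
((595.6865234375, 171.5523681640625), (165.07379150390625, 129.01882934570312), 88.51725769042969)
```

View pics/w2.png

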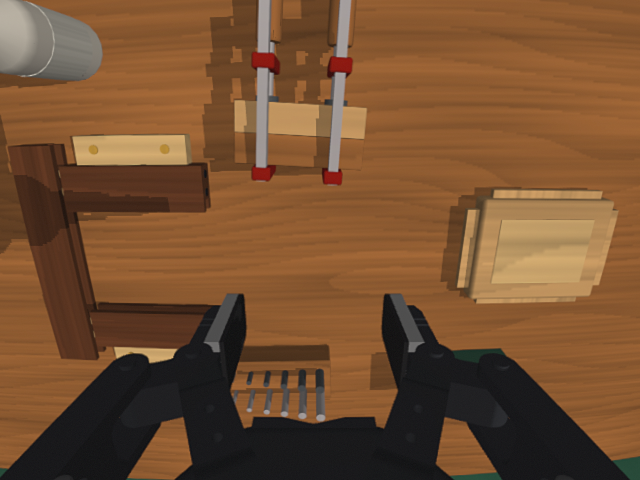

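The view shows the near rail's inner top edge at (80,213)–(206,212) and the far rail's at (95,313)–(200,316). The panel body top corners are around (487,200), (612,200), (600,298) and (475,297), and the jaw ends are at (262,178) and (332,182).

```bash
python3 - <<'E'
from h import *
import pickle;c=pickle.load(open('w2.pkl','rb'));im=cv2.imread('pics/w2.png')
np.set_printoptions(precision=4,suppress=True)
g=cv2.cvtColor(im,cv2.COLOR_BGR2HSV)
for u in(120,160,195):
    print(u,[int(v) for v in g[195:222,u,2]],[int(v) for v in g[296:326,u,2]])
print(onz(c,[(80,213),(206,212),(95,313),(200,316)],.022))
print(onz(c,[(206,166),(206,205)],.022),'jaws',onz(c,[(262,180),(332,184)],.05))
r,k=panel(c,im,(440,180,630,310));print(r,k.min(0),k.max(0))
print('tongue near/far long',onz(c,[(493,190),(601,191)],.0145),onz(c,[(480,301),(575,301)],.0075),'ends',onz(c,[(467,210),(459,287)],.0145))
E
```

```text
120 [102, 83, 69, 68, 69, 70, 65, 62, 61, 63, 64, 65, 67, 65, 63, 61, 65, 103, 116, 112, 116, 156, 150, 142, 137, 134, 136] [130, 135, 136, 135, 136, 139, 126, 54, 45, 58, 63, 63, 64, 64, 54, 46, 53, 77, 86, 86, 88, 89, 89, 89, 88, 89, 86, 86, 91, 91]
160 [98, 99, 70, 67, 68, 70, 68, 62, 62, 61, 63, 64, 65, 65, 64, 61, 71, 116, 160, 157, 154, 150, 145, 143, 146, 151, 152] [137, 139, 139, 139, 139, 139, 137, 110, 66, 45, 70, 67, 62, 63, 66, 51, 45, 49, 85, 86, 84, 87, 90, 90, 89, 87, 87, 88, 89, 91]
195 [97, 98, 93, 91, 92, 94, 94, 87, 86, 84, 85, 87, 88, 89, 89, 88, 87, 111, 149, 147, 149, 152, 152, 152, 151, 151, 152] [141, 141, 140, 139, 138, 137, 137, 127, 80, 44, 48, 58, 63, 62, 63, 61, 52, 46, 59, 78, 85, 84, 87, 89, 90, 88, 87, 90, 91, 93]
[[ 0.5388 -0.2933]
 [ 0.5413 -0.1651]
 [ 0.6526 -0.304 ]
 [ 0.657  -0.1861]]
[[ 0.497  -0.16  ]
 [ 0.5344 -0.1643]] jaws [[ 0.5066 -0.1043]
 [ 0.5116 -0.0442]]
((589.7926635742188, 179.13034057617188), (148.66014099121094, 126.19625854492188), 88.77278137207031) [470 189] [617 303]
tongue near/far long [[0.5274 0.1162]
 [0.5297 0.2321]] [[0.655  0.1227]
 [0.6601 0.2373]] ends [[0.5473 0.092 ]
 [0.6329 0.0933]]
```

Panel is at about (0.592, 0.178) with yaw −0.02. The frame axis is at x≈0.5985 at the mouth (y≈−0.165), yaw −0.022, and the gap measures 115 mm against the given 114. Next I move behind the panel, turned −90°.

Emit:
{"op": "step_arm", "data": {
  "rows": [
    {"delta_pos": [0.465,2.76,0],"dr": [0,0,-0.1208]},
    {"delta_pos": [0.465,2.76,0],"dr": [0,0,-0.1208]},
    {"delta_pos": [0.465,2.76,0],"dr": [0,0,-0.1208]},
    {"delta_pos": [0.465,2.76,0],"dr": [0,0,-0.1208]},
    {"delta_pos": [0.465,2.76,0],"dr": [0,0,-0.1208]}
  ]
}}

```text
time: 5.73
eef_pos: [0.5573, 0.0817, 0.2135]
ee_rot: [[-0.809, 0.588, 0.0], [0.588, 0.809, 0.0], [0.0, 0.0, -1.0]]
wrist_force: [1.4, 0.5, -0.1]
grip_width: 0.06
grip_force: 0.0
```

Emit:
{"op": "step_arm", "data": {
  "rows": [
    {"delta_pos": [0.465,2.76,0],"dr": [0,0,-0.1208]},
    {"delta_pos": [0.465,2.76,0],"dr": [0,0,-0.1208]},
    {"delta_pos": [0.465,2.76,0],"dr": [0,0,-0.1208]},
    {"delta_pos": [0.465,2.76,0],"dr": [0,0,-0.1208]},
    {"delta_pos": [0.465,2.76,0],"dr": [0,0,-0.1208]}
  ]
}}

```text
time: 6.15
eef_pos: [0.5802, 0.2198, 0.2134]
ee_rot: [[-0.332, 0.943, -0.0], [0.943, 0.332, 0.0], [0.0, 0.0, -1.0]]
wrist_force: [-0.8, 0.3, -0.3]
grip_width: 0.0601
grip_force: 0.0
```

Emit:
{"op": "step_arm", "data": {
  "rows": [
    {"delta_pos": [0.465,2.76,0],"dr": [0,0,-0.1208]},
    {"delta_pos": [0.465,2.76,0],"dr": [0,0,-0.1208]},
    {"delta_pos": [0.465,2.76,0],"dr": [0,0,-0.1208]},
    {"delta_pos": [0,0,0],"dr": [0,0,0]},
    {"delta_pos": [0,0,0],"dr": [0,0,0]}
  ]
}}

```text
time: 6.57
eef_pos: [0.5938, 0.3021, 0.2128]
ee_rot: [[0.016, 1.0, -0.001], [1.0, -0.016, -0.0], [-0.0, -0.001, -1.0]]
wrist_force: [0.1, -0.8, -0.4]
grip_width: 0.0601
grip_force: 0.0
```

Emit:
{"op": "step_arm", "data": {
  "rows": [
    {"delta_pos": [0,0,-4],"dr": [0,0,-0.005]},
    {"delta_pos": [0,0,-4],"dr": [0,0,0]},
    {"delta_pos": [0,0,-4],"dr": [0,0,0]},
    {"delta_pos": [0,0,-4],"dr": [0,0,0]},
    {"delta_pos": [0,0,-3],"dr": [0,0,0]}
  ]
}}

```text
time: 6.98
eef_pos: [0.5933, 0.2989, 0.0204]
ee_rot: [[0.024, 1.0, -0.003], [1.0, -0.024, -0.001], [-0.001, -0.003, -1.0]]
wrist_force: [1.3, 0.9, -0.2]
grip_width: 0.0599
grip_force: 0.0
```

Emit:
{"op": "step_arm", "data": {
  "rows": [
    {"delta_pos": [0,0,-1.4],"dr": [0,0,0]},
    {"delta_pos": [0,0,-0.5],"dr": [0,0,0]},
    {"delta_pos": [0,0,0],"dr": [0,0,0]},
    {"delta_pos": [0,0,0],"dr": [0,0,0]}
  ]
}}

```text
time: 7.32
eef_pos: [0.5955, 0.2997, 0.0057]
ee_rot: [[0.025, 1.0, 0.002], [1.0, -0.025, 0.001], [0.001, 0.002, -1.0]]
wrist_force: [1.0, 0.8, -0.4]
grip_width: 0.0597
grip_force: 0.0
```

```bash
python3 - <<'E'
from h import *
import pickle
c,im=snap('wrist','w3.png');pickle.dump(c,open('w3.pkl','wb'));print(c[3],bot.get_state()['eef_pos'],bot.get_state()['ee_rot'][:,1])
E
```

```text
[0.59737708 0.3827312  0.14935458] [0.59571092 0.299795   0.00617325] [ 0.9996866  -0.02488031  0.00277045]
```

View pics/w3.png

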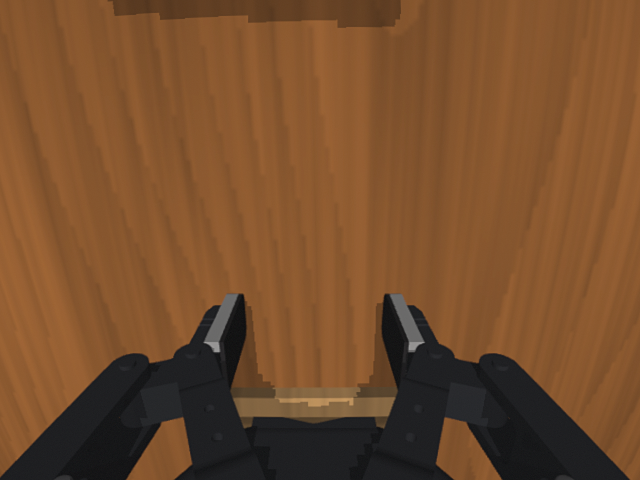

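The panel end shows between the fingers at (315,395), tongue centre at column 316, so it is centred on the tool. Pushing −y with a slight +x trim.

Emit:
{"op": "step_arm", "data": {
  "rows": [
    {"delta_pos": [0,-1.0,-0.3],"dr": [0,0,0]},
    {"delta_pos": [0,-1.0,0],"dr": [0,0,0]},
    {"delta_pos": [0,-0.7,0],"dr": [0,0,0]},
    {"delta_pos": [0.02,-0.7,0],"dr": [0,0,0]},
    {"delta_pos": [0.02,-0.8,0],"dr": [0,0,0]}
  ]
}}

```text
time: 7.78
eef_pos: [0.5956, 0.2569, 0.0018]
ee_rot: [[0.026, 1.0, 0.001], [1.0, -0.026, 0.001], [0.001, 0.001, -1.0]]
wrist_force: [0.9, 1.9, 1.4]
grip_width: 0.0603
grip_force: 1.1
```

Emit:
{"op": "step_arm", "data": {
  "rows": [
    {"delta_pos": [0.02,-0.9,0],"dr": [0,0,0]},
    {"delta_pos": [0.02,-0.9,0],"dr": [0,0,0]},
    {"delta_pos": [0.02,-0.9,0],"dr": [0,0,0]},
    {"delta_pos": [0.02,-0.9,0],"dr": [0,0,0]},
    {"delta_pos": [0.02,-0.9,0],"dr": [0,0,0]}
  ]
}}

```text
time: 8.2
eef_pos: [0.5964, 0.2118, 0.0014]
ee_rot: [[0.025, 1.0, 0.0], [1.0, -0.025, 0.0], [0.0, 0.0, -1.0]]
wrist_force: [-0.1, 3.0, 1.2]
grip_width: 0.0599
grip_force: 1.2
```

```bash
python3 - <<'E'
from h import *
c,im=snap('scene','scene4.png');r,k=panel(c,im,(295,190,430,290));print(r,k.min(0),k.max(0));print(bot.get_state()['eef_pos'],bot.get_state()['wrist_force'])
E
```

```text
((596.556640625, 119.07081604003906), (165.26112365722656, 128.651123046875), 88.30168914794922) [315 228] [387 277]
[0.59652136 0.21010787 0.00123967] [ 0.9370971 -1.2260574  0.1237193]
```

Emit:
{"op": "step_arm", "data": {
  "rows": [
    {"delta_pos": [0.02,-0.8,0.1],"dr": [0,0,0]},
    {"delta_pos": [0.02,-0.9,0],"dr": [0,0,0]},
    {"delta_pos": [0.02,-0.9,0],"dr": [0,0,0]},
    {"delta_pos": [0.02,-0.9,0],"dr": [0,0,0]},
    {"delta_pos": [0.02,-0.9,0],"dr": [0,0,0]}
  ]
}}

```text
time: 8.67
eef_pos: [0.5973, 0.1676, 0.0022]
ee_rot: [[0.025, 1.0, -0.0], [1.0, -0.025, -0.0], [-0.0, -0.0, -1.0]]
wrist_force: [-0.2, 1.0, -1.1]
grip_width: 0.0599
grip_force: 0.5
```

Emit:
{"op": "step_arm", "data": {
  "rows": [
    {"delta_pos": [0.02,-0.9,0],"dr": [0,0,0]},
    {"delta_pos": [0.02,-0.9,0],"dr": [0,0,0]},
    {"delta_pos": [0.02,-0.9,0],"dr": [0,0,0]},
    {"delta_pos": [0.02,-0.9,0],"dr": [0,0,0]},
    {"delta_pos": [0.02,-0.9,0],"dr": [0,0,0]}
  ]
}}

```text
time: 9.08
eef_pos: [0.5984, 0.1227, 0.0023]
ee_rot: [[0.025, 1.0, -0.0], [1.0, -0.025, -0.0], [-0.0, -0.0, -1.0]]
wrist_force: [-0.6, -0.1, -0.8]
grip_width: 0.0601
grip_force: 0.5
```

Emit:
{"op": "step_arm", "data": {
  "rows": [
    {"delta_pos": [0.02,-0.9,0],"dr": [0,0,0]},
    {"delta_pos": [0.02,-0.9,0],"dr": [0,0,0]},
    {"delta_pos": [0.02,-0.9,0],"dr": [0,0,0]},
    {"delta_pos": [0.02,-0.9,0],"dr": [0,0,0]},
    {"delta_pos": [0.02,-0.8,0],"dr": [0,0,0]}
  ]
}}

```text
time: 9.5
eef_pos: [0.5994, 0.0786, 0.0023]
ee_rot: [[0.025, 1.0, -0.0], [1.0, -0.025, -0.0], [-0.0, -0.0, -1.0]]
wrist_force: [0.9, 0.1, -0.7]
grip_width: 0.0596
grip_force: 0.5
```

Emit:
{"op": "step_arm", "data": {
  "rows": [
    {"delta_pos": [0.02,-0.8,0],"dr": [0,0,0]},
    {"delta_pos": [0.02,-0.8,0],"dr": [0,0,0]},
    {"delta_pos": [0.02,-0.7,0],"dr": [0,0,0]},
    {"delta_pos": [0.0,-0.4,0],"dr": [0,0,0]},
    {"delta_pos": [0.0,0,0],"dr": [0,0,0]}
  ]
}}

```text
time: 9.92
eef_pos: [0.6001, 0.0516, 0.0024]
ee_rot: [[0.026, 1.0, 0.0], [1.0, -0.026, -0.0], [-0.0, 0.0, -1.0]]
wrist_force: [0.3, 0.1, 0.0]
grip_width: 0.06
grip_force: 0.0
```

```bash
python3 - <<'E'
from h import *
c,im=snap('scene','scene5.png');r,k=panel(c,im,(234,205,345,290));print(r,k.min(0),k.max(0));print(bot.get_state()['eef_pos'],bot.get_state()['wrist_force'])
cv2.imwrite('pics/z5.png',cv2.resize(im[180:345,140:360],None,fx=3.6,fy=3.6,interpolation=cv2.INTER_CUBIC))
E
```

```text
((599.5988159179688, -39.98017120361328), (166.3344268798828, 128.99485778808594), 88.56880187988281) [250 239] [323 289]
[0.60006635 0.05216187 0.00240973] [ 0.97704047  0.18414957 -0.14113673]
```

View pics/z5.png

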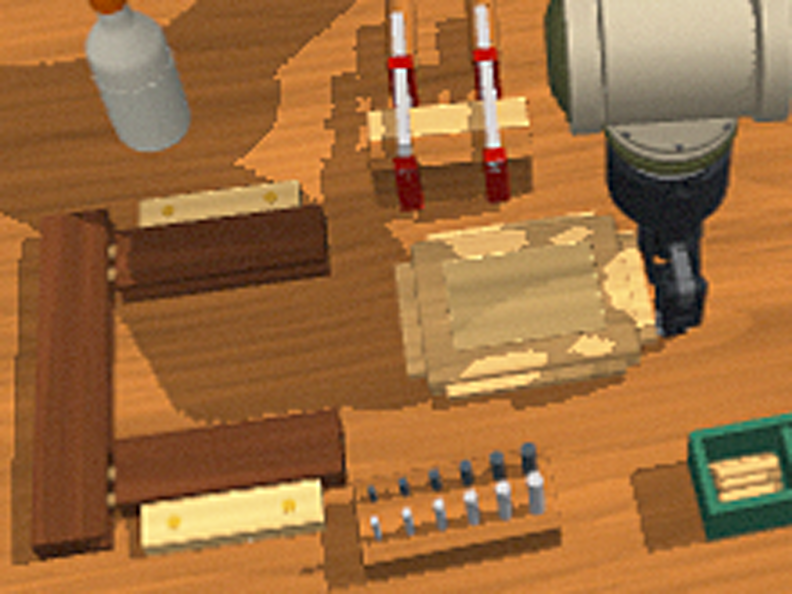

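The crop shows the panel between the jaw ends and bit block with its leading tongue at (400,320), just short of the mouth, aligned and about 3 mm toward the robot. I'll trim x while advancing, then watch force in the rails.

Emit:
{"op": "step_arm", "data": {
  "rows": [
    {"delta_pos": [0.07,-0.8,0],"dr": [0,0,0]},
    {"delta_pos": [0.07,-0.8,0],"dr": [0,0,0]},
    {"delta_pos": [0.07,-0.8,0],"dr": [0,0,0]},
    {"delta_pos": [0.07,-0.8,0],"dr": [0,0,0]},
    {"delta_pos": [0.07,-0.8,0],"dr": [0,0,0]}
  ]
}}

```text
time: 10.38
eef_pos: [0.6036, 0.0117, 0.0024]
ee_rot: [[0.026, 1.0, 0.0], [1.0, -0.026, 0.0], [0.0, 0.0, -1.0]]
wrist_force: [-0.1, 2.1, 0.8]
grip_width: 0.0598
grip_force: 0.9
```

```bash
python3 - <<'E'
from h import *
c,im=snap('scene','scene6.png');r,k=panel(c,im,(232,205,345,293));print(r,k.min(0),k.max(0));print(bot.get_state()['eef_pos'],bot.get_state()['wrist_force'])
E
```

```text
((603.1881103515625, -79.55327606201172), (164.15066528320312, 128.7019805908203), 88.202880859375) [234 243] [306 292]
[0.60387351 0.01025349 0.00236609] [ 1.5238358  -0.23939644 -0.95490348]
```

Emit:
{"op": "step_arm", "data": {
  "rows": [
    {"delta_pos": [-0.01,-0.4,0],"dr": [0,0,0]},
    {"delta_pos": [-0.01,-0.4,0],"dr": [0,0,0]},
    {"delta_pos": [-0.01,-0.4,0],"dr": [0,0,0]},
    {"delta_pos": [-0.01,-0.4,0],"dr": [0,0,0]},
    {"delta_pos": [-0.01,-0.4,0],"dr": [0,0,0]}
  ]
}}

```text
time: 10.85
eef_pos: [0.603, -0.0076, 0.0023]
ee_rot: [[0.025, 1.0, 0.0], [1.0, -0.025, 0.0], [0.0, 0.0, -1.0]]
wrist_force: [-0.5, 1.8, -0.1]
grip_width: 0.0601
grip_force: 0.9
```

Emit:
{"op": "step_arm", "data": {
  "rows": [
    {"delta_pos": [-0.01,-0.4,0],"dr": [0,0,0]},
    {"delta_pos": [-0.01,-0.4,0],"dr": [0,0,0]},
    {"delta_pos": [-0.01,-0.4,0],"dr": [0,0,0]},
    {"delta_pos": [-0.01,-0.4,0],"dr": [0,0,0]},
    {"delta_pos": [-0.01,-0.4,0],"dr": [0,0,0]}
  ]
}}

```text
time: 11.27
eef_pos: [0.6025, -0.0277, 0.0024]
ee_rot: [[0.025, 1.0, 0.0], [1.0, -0.025, 0.0], [0.0, 0.0, -1.0]]
wrist_force: [0.4, 2.0, 0.9]
grip_width: 0.0596
grip_force: 1.0
```

Emit:
{"op": "step_arm", "data": {
  "rows": [
    {"delta_pos": [-0.01,-0.5,0],"dr": [0,0,0]},
    {"delta_pos": [-0.01,-0.5,0],"dr": [0,0,0]},
    {"delta_pos": [-0.01,-0.5,0],"dr": [0,0,0]},
    {"delta_pos": [-0.01,-0.5,0],"dr": [0,0,0]},
    {"delta_pos": [-0.01,-0.5,0],"dr": [0,0,0]}
  ]
}}

```text
time: 11.68
eef_pos: [0.602, -0.0529, 0.0023]
ee_rot: [[0.025, 1.0, 0.0], [1.0, -0.025, -0.0], [-0.0, 0.0, -1.0]]
wrist_force: [0.5, 1.4, 0.8]
grip_width: 0.0604
grip_force: 1.0
```

```bash
python3 - <<'E'
from h import *
c,im=snap('scene','scene7.png')
print(bot.get_state()['eef_pos'],bot.get_state()['wrist_force'])
cv2.imwrite('pics/z7.png',cv2.resize(im[200:345,150:310],None,fx=4,fy=4,interpolation=cv2.INTER_CUBIC))
E
```

```text
[ 0.60199843 -0.05382232  0.00231855] [ 0.53874326 -0.16240648 -0.68240275]
```

View pics/z7.png

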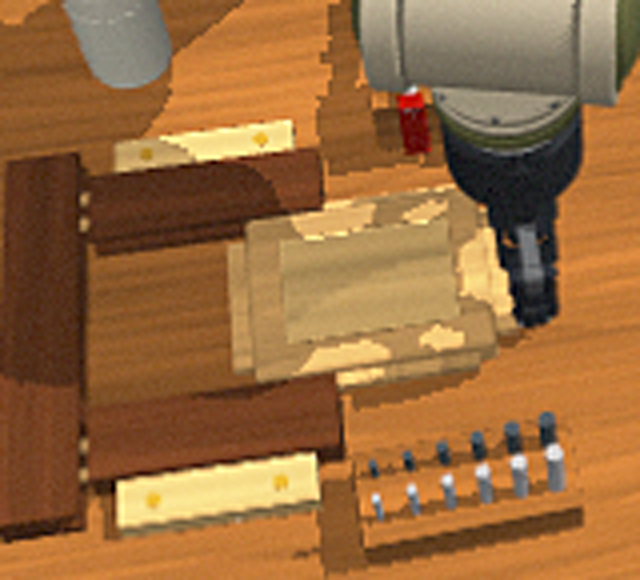

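The panel is in the grooves, leading end about 50 mm inside, and parallel to the rails. Continuing.

Emit:
{"op": "step_arm", "data": {
  "rows": [
    {"delta_pos": [-0.01,-0.5,0],"dr": [0,0,0]},
    {"delta_pos": [-0.01,-0.5,0],"dr": [0,0,0]},
    {"delta_pos": [-0.01,-0.5,0],"dr": [0,0,0]},
    {"delta_pos": [-0.01,-0.5,0],"dr": [0,0,0]},
    {"delta_pos": [-0.01,-0.5,0],"dr": [0,0,0]}
  ]
}}

```text
time: 12.15
eef_pos: [0.6015, -0.0779, 0.0023]
ee_rot: [[0.025, 1.0, -0.0], [1.0, -0.025, -0.0], [-0.0, -0.0, -1.0]]
wrist_force: [-0.2, 2.0, 0.1]
grip_width: 0.0597
grip_force: 0.8
```

Emit:
{"op": "step_arm", "data": {
  "rows": [
    {"delta_pos": [-0.01,-0.5,0],"dr": [0,0,0]},
    {"delta_pos": [-0.01,-0.5,0],"dr": [0,0,0]},
    {"delta_pos": [-0.01,-0.5,0],"dr": [0,0,0]},
    {"delta_pos": [-0.01,-0.4,0],"dr": [0,0,0]},
    {"delta_pos": [-0.01,-0.4,0],"dr": [0,0,0]}
  ]
}}

```text
time: 12.57
eef_pos: [0.6009, -0.1008, 0.0023]
ee_rot: [[0.026, 1.0, -0.0], [1.0, -0.026, 0.0], [0.0, -0.0, -1.0]]
wrist_force: [-0.0, 2.4, -0.2]
grip_width: 0.0601
grip_force: 0.8
```

Emit:
{"op": "step_arm", "data": {
  "rows": [
    {"delta_pos": [-0.01,-0.4,0],"dr": [0,0,0]},
    {"delta_pos": [-0.01,-0.4,0],"dr": [0,0,0]},
    {"delta_pos": [-0.01,-0.3,0],"dr": [0,0,0]},
    {"delta_pos": [-0.01,-0.3,0],"dr": [0,0,0]},
    {"delta_pos": [-0.01,-0.3,0],"dr": [0,0,0]}
  ]
}}

```text
time: 12.98
eef_pos: [0.6004, -0.1176, 0.0023]
ee_rot: [[0.025, 1.0, -0.0], [1.0, -0.025, 0.0], [0.0, -0.0, -1.0]]
wrist_force: [0.3, 1.1, -0.0]
grip_width: 0.0597
grip_force: 0.7
```

Emit:
{"op": "step_arm", "data": {
  "rows": [
    {"delta_pos": [0,-0.2,0],"dr": [0,0,0]},
    {"delta_pos": [-0.01,-0.2,0],"dr": [0,0,0]},
    {"delta_pos": [0,-0.2,0],"dr": [0,0,0]},
    {"delta_pos": [-0.01,-0.2,0],"dr": [0,0,0]},
    {"delta_pos": [0,-0.1,0],"dr": [0,0,0]}
  ]
}}

```text
time: 13.4
eef_pos: [0.6003, -0.1266, 0.0023]
ee_rot: [[0.025, 1.0, 0.0], [1.0, -0.025, -0.0], [-0.0, 0.0, -1.0]]
wrist_force: [-0.2, 1.3, 0.1]
grip_width: 0.06
grip_force: 0.7
```

Emit:
{"op": "step_arm", "data": {
  "rows": [
    {"delta_pos": [0,-0.12,0],"dr": [0,0,0]},
    {"delta_pos": [-0.01,-0.1,0],"dr": [0,0,0]},
    {"delta_pos": [0,-0.1,0],"dr": [0,0,0]},
    {"delta_pos": [0,-0.1,0],"dr": [0,0,0]},
    {"delta_pos": [0,-0.08,0],"dr": [0,0,0]}
  ]
}}

```text
time: 13.82
eef_pos: [0.6002, -0.1314, 0.0023]
ee_rot: [[0.025, 1.0, -0.0], [1.0, -0.025, 0.0], [0.0, -0.0, -1.0]]
wrist_force: [-0.4, 1.4, 0.5]
grip_width: 0.0601
grip_force: 0.7
```

Emit:
{"op": "step_arm", "data": {
  "rows": [
    {"delta_pos": [0,-0.06,0],"dr": [0,0,0]},
    {"delta_pos": [0,-0.06,0],"dr": [0,0,0]},
    {"delta_pos": [-0.01,-0.06,0],"dr": [0,0,0]},
    {"delta_pos": [0,-0.06,0],"dr": [0,0,0]},
    {"delta_pos": [0,-0.06,0],"dr": [0,0,0]}
  ]
}}

```text
time: 14.23
eef_pos: [0.6001, -0.1344, 0.0023]
ee_rot: [[0.025, 1.0, -0.0], [1.0, -0.025, -0.0], [-0.0, -0.0, -1.0]]
wrist_force: [0.2, 1.3, -0.1]
grip_width: 0.0602
grip_force: 0.6
```

Emit:
{"op": "step_arm", "data": {
  "rows": [
    {"delta_pos": [0,-0.05,0],"dr": [0,0,0]},
    {"delta_pos": [0,-0.05,0],"dr": [0,0,0]},
    {"delta_pos": [0,-0.05,0],"dr": [0,0,0]},
    {"delta_pos": [0,-0.05,0],"dr": [0,0,0]},
    {"delta_pos": [0,-0.05,0],"dr": [0,0,0]}
  ]
}}

```text
time: 14.65
eef_pos: [0.6001, -0.1369, 0.0023]
ee_rot: [[0.025, 1.0, -0.0], [1.0, -0.025, -0.0], [-0.0, -0.0, -1.0]]
wrist_force: [0.6, 0.4, -1.0]
grip_width: 0.0602
grip_force: 0.6
```

Emit:
{"op": "step_arm", "data": {
  "rows": [
    {"delta_pos": [-0.01,-0.04,0],"dr": [0,0,0]},
    {"delta_pos": [0,-0.04,0],"dr": [0,0,0]},
    {"delta_pos": [0,-0.04,0],"dr": [0,0,0]},
    {"delta_pos": [0,-0.04,0],"dr": [0,0,0]},
    {"delta_pos": [0,-0.04,0],"dr": [0,0,0]}
  ]
}}

```text
time: 15.07
eef_pos: [0.6, -0.1389, 0.0023]
ee_rot: [[0.025, 1.0, -0.0], [1.0, -0.025, -0.0], [-0.0, -0.0, -1.0]]
wrist_force: [-0.0, 1.8, -0.7]
grip_width: 0.0602
grip_force: 0.6
```

Emit:
{"op": "step_arm", "data": {
  "rows": [
    {"delta_pos": [0,-0.04,0],"dr": [0,0,0]},
    {"delta_pos": [0,-0.04,0],"dr": [0,0,0]},
    {"delta_pos": [0,-0.04,0],"dr": [0,0,0]},
    {"delta_pos": [0,-0.04,0],"dr": [0,0,0]},
    {"delta_pos": [0,-0.04,0],"dr": [0,0,0]}
  ]
}}

```text
time: 15.48
eef_pos: [0.6, -0.1409, 0.0023]
ee_rot: [[0.025, 1.0, 0.0], [1.0, -0.025, -0.0], [-0.0, 0.0, -1.0]]
wrist_force: [-1.2, 1.0, -0.3]
grip_width: 0.0598
grip_force: 0.6
```

Emit:
{"op": "step_arm", "data": {
  "rows": [
    {"delta_pos": [-0.01,-0.04,0],"dr": [0,0,0]},
    {"delta_pos": [0,-0.04,0],"dr": [0,0,0]},
    {"delta_pos": [0,-0.04,0],"dr": [0,0,0]},
    {"delta_pos": [0,-0.04,0],"dr": [0,0,0]},
    {"delta_pos": [0,-0.04,0],"dr": [0,0,0]}
  ]
}}

```text
time: 15.9
eef_pos: [0.5999, -0.1429, 0.0023]
ee_rot: [[0.025, 1.0, -0.0], [1.0, -0.025, 0.0], [0.0, -0.0, -1.0]]
wrist_force: [0.3, 1.4, 0.1]
grip_width: 0.0599
grip_force: 0.5
```

Emit:
{"op": "step_arm", "data": {
  "rows": [
    {"delta_pos": [0,-0.04,0],"dr": [0,0,0]},
    {"delta_pos": [0,-0.04,0],"dr": [0,0,0]},
    {"delta_pos": [0,-0.04,0],"dr": [0,0,0]},
    {"delta_pos": [0,-0.04,0],"dr": [0,0,0]},
    {"delta_pos": [0,-0.04,0],"dr": [0,0,0]}
  ]
}}

```text
time: 16.32
eef_pos: [0.5998, -0.1449, 0.0023]
ee_rot: [[0.025, 1.0, -0.0], [1.0, -0.025, 0.0], [0.0, -0.0, -1.0]]
wrist_force: [-0.7, 1.0, -0.2]
grip_width: 0.0599
grip_force: 0.5
```

Emit:
{"op": "step_arm", "data": {
  "rows": [
    {"delta_pos": [-0.01,-0.04,0],"dr": [0,0,0]},
    {"delta_pos": [0,-0.04,0],"dr": [0,0,0]},
    {"delta_pos": [0,-0.04,0],"dr": [0,0,0]},
    {"delta_pos": [0,-0.04,0],"dr": [0,0,0]},
    {"delta_pos": [0,-0.04,0],"dr": [0,0,0]}
  ]
}}

```text
time: 16.73
eef_pos: [0.5998, -0.1469, 0.0023]
ee_rot: [[0.025, 1.0, 0.0], [1.0, -0.025, -0.0], [-0.0, 0.0, -1.0]]
wrist_force: [0.4, 0.5, 0.1]
grip_width: 0.0604
grip_force: 0.5
```

Emit:
{"op": "step_arm", "data": {
  "rows": [
    {"delta_pos": [0,-0.04,0],"dr": [0,0,0]},
    {"delta_pos": [0,-0.04,0],"dr": [0,0,0]},
    {"delta_pos": [0,-0.04,0],"dr": [0,0,0]},
    {"delta_pos": [0,-0.04,0],"dr": [0,0,0]},
    {"delta_pos": [0,-0.04,0],"dr": [0,0,0]}
  ]
}}

```text
time: 17.15
eef_pos: [0.5998, -0.1489, 0.0023]
ee_rot: [[0.025, 1.0, 0.0], [1.0, -0.025, 0.0], [0.0, -0.0, -1.0]]
wrist_force: [0.0, 1.7, -1.3]
grip_width: 0.0602
grip_force: 0.5
```

Emit:
{"op": "step_arm", "data": {
  "rows": [
    {"delta_pos": [-0.01,-0.04,0],"dr": [0,0,0]},
    {"delta_pos": [0,-0.04,0],"dr": [0,0,0]},
    {"delta_pos": [0,-0.04,0],"dr": [0,0,0]},
    {"delta_pos": [0,-0.04,0],"dr": [0,0,0]},
    {"delta_pos": [0,-0.04,0],"dr": [0,0,0]}
  ]
}}

```text
time: 17.57
eef_pos: [0.5997, -0.1508, 0.0023]
ee_rot: [[0.025, 1.0, -0.0], [1.0, -0.025, 0.0], [0.0, -0.0, -1.0]]
wrist_force: [0.0, 2.5, -0.6]
grip_width: 0.0601
grip_force: 1.7
```

Contact starts. Pressing in finer steps.

Emit:
{"op": "step_arm", "data": {
  "rows": [
    {"delta_pos": [0,-0.02,0],"dr": [0,0,0]},
    {"delta_pos": [0,-0.02,0],"dr": [0,0,0]},
    {"delta_pos": [0,0,0],"dr": [0,0,0]}
  ]
}}

```text
time: 17.82
eef_pos: [0.5997, -0.1508, 0.0023]
ee_rot: [[0.025, 1.0, -0.0], [1.0, -0.025, 0.001], [0.001, -0.0, -1.0]]
wrist_force: [0.3, 4.2, -0.4]
grip_width: 0.06
grip_force: 2.2
```

Emit:
{"op": "step_arm", "data": {
  "rows": [
    {"delta_pos": [0,-0.03,0],"dr": [0,0,0]},
    {"delta_pos": [0,-0.03,0],"dr": [0,0,0]},
    {"delta_pos": [0,0,0],"dr": [0,0,0]}
  ]
}}

```text
time: 18.07
eef_pos: [0.5997, -0.1509, 0.0023]
ee_rot: [[0.025, 1.0, -0.0], [1.0, -0.025, 0.001], [0.001, -0.0, -1.0]]
wrist_force: [1.5, 7.4, 1.5]
grip_width: 0.0598
grip_force: 3.6
```

Emit:
{"op": "step_arm", "data": {
  "rows": [
    {"delta_pos": [0,-0.03,0],"dr": [0,0,0]},
    {"delta_pos": [0,-0.03,0],"dr": [0,0,0]},
    {"delta_pos": [0,0,0],"dr": [0,0,0]},
    {"delta_pos": [0,0,0],"dr": [0,0,0]},
    {"delta_pos": [0,0,0],"dr": [0,0,0]}
  ]
}}

```text
time: 18.48
eef_pos: [0.5997, -0.151, 0.0023]
ee_rot: [[0.025, 1.0, -0.0], [1.0, -0.025, 0.002], [0.002, -0.0, -1.0]]
wrist_force: [1.0, 10.3, 1.5]
grip_width: 0.0602
grip_force: 4.8
```

Emit:
{"op": "step_arm", "data": {
  "rows": [
    {"delta_pos": [0,0,0],"dr": [0,0,0]},
    {"delta_pos": [0,0,0],"dr": [0,0,0]},
    {"delta_pos": [0,0,0],"dr": [0,0,0]},
    {"delta_pos": [0,0,0],"dr": [0,0,0]},
    {"delta_pos": [0,0,0],"dr": [0,0,0]}
  ]
}}

```text
time: 18.9
eef_pos: [0.5997, -0.151, 0.0023]
ee_rot: [[0.025, 1.0, -0.0], [1.0, -0.025, 0.002], [0.002, -0.0, -1.0]]
wrist_force: [1.8, 10.1, 1.9]
grip_width: 0.0601
grip_force: 4.8
```

Emit:
{"op": "step_arm", "data": {
  "rows": [
    {"delta_pos": [0,0.1,0],"dr": [0,0,0]},
    {"delta_pos": [0,0.4,0],"dr": [0,0,0]},
    {"delta_pos": [0,1.5,0],"dr": [0,0,0]},
    {"delta_pos": [0,2,0],"dr": [0,0,0]},
    {"delta_pos": [0,0,4],"dr": [0,0,0]}
  ]
}}

```text
time: 19.32
eef_pos: [0.5959, -0.1079, 0.0364]
ee_rot: [[0.024, 1.0, -0.013], [1.0, -0.024, 0.005], [0.005, -0.013, -1.0]]
wrist_force: [-0.8, 0.7, -1.3]
grip_width: 0.0601
grip_force: 0.0
```

Emit:
{"op": "step_arm", "data": {
  "rows": [
    {"delta_pos": [0,1,4],"dr": [0,0,0]},
    {"delta_pos": [0,2,3.5],"dr": [0,0,0]},
    {"delta_pos": [0,2,3.5],"dr": [0,0,0]},
    {"delta_pos": [0,3.5,2],"dr": [0,0,0]},
    {"delta_pos": [0,3.5,2],"dr": [0,0,0]}
  ]
}}

```text
time: 19.73
eef_pos: [0.5995, 0.0088, 0.1945]
ee_rot: [[0.027, 1.0, 0.002], [1.0, -0.027, -0.001], [-0.001, 0.002, -1.0]]
wrist_force: [0.6, 0.9, 0.5]
grip_width: 0.0596
grip_force: 0.0
```

```bash
python3 - <<'E'
from h import *
c,im=snap('scene','scene8.png')
cv2.imwrite('pics/z8.png',cv2.resize(im[200:345,150:310],None,fx=4,fy=4,interpolation=cv2.INTER_CUBIC))
E
```

```text
(no output)
```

View pics/z8.png

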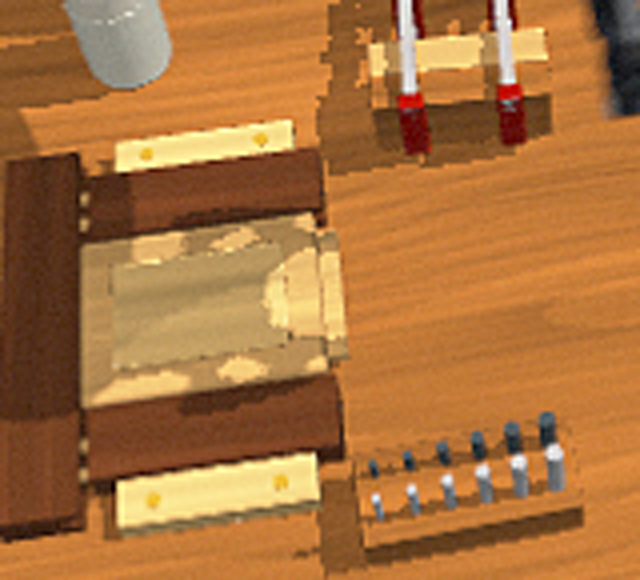

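The panel lies bedded against the stile at (82,320), centred between the rails, with only its rear tongue showing at (335,300). Handing in.

```bash
python3 -c "
from cell import bot
print(bot.sign_off())"
```

```text
the job is handed in; nothing more can be done
None
```

The panel is in the grooves and bedded against the stile after a steady press of about 10 N; the arm has backed clear and the job is handed in at about 20 s, though hand-in returned no verdict.

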